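Knock a stuck potted cup up out of its nest

ROBOT

A 7-joint arm with a two-finger parallel gripper is mounted at the origin on a cart in front of the work surface, level with it; the furniture and walls round the work are solid. World frame = base frame: x ahead of the robot, y to its left, z up, the work surface at z = 0. Lengths are in m, angles in rad, forces in N, time in s.
With the tool pointing down it reaches from about 0.425 to 0.925 m from the base axis. Payload 6.8 kg.
Tool frame: the origin (TCP) lies at the very end of the fingers, on their centre line; the grasp point (between the pads) lies bot.tcp_to_grasp behind it (bot.tcp_to_grasp is the distance from the TCP to the grasp point, in m); z points along the fingers, y is the line along which they close (so a half turn about z gives the same grasp; the last joint's range is limited). The gripper opens to 85 mm and grips with 20 to 120 N. Pads are 22 mm wide; open, the fingers measure 114 mm over their backs; the gripper's body (76 mm by 85 mm) begins 54 mm behind the grasp point. The pads swing forward as they close: fully open they stand 13 mm farther back than shut.
Start: joints at [-1.224, 0.477, 0.022, 1.555, -0.011, 1.109, -0.083], TCP at [0.297, 0.606, 0.231] pointing down, gripper open.
Joint ranges: [-2.96, 2.96], [-0.34, 2.1], [-1.41, 1.46], [0.24, 2.44], [-1.37, 4.51], [0.17, 1.92], [-2.96, 2.96]. Speed limits (rad/s): [2.39, 2.39, 3.14, 3.14, 3.14, 3.14, 3.14].

INTERFACE

Orientations are given as a unit quaternion [w, x, y, z].
In Python, from station import bot gives the robot as it stands.
- The arm moves only by the tool servo_tool, never from a script. Its argument "motion" is a list that holds one entry, the list of rows, each a list of 7 numbers: the shift along the tool's x, y, z in m, then the turn, a rotation vector about the tool's x, y, z in units of 5 degrees (1.0 is 5 degrees), then the opening, from 0 (shut) to 1 (fully open). A call has 1 to 20 rows; each row is the pose to reach, as a shift and turn from the pose commanded when the call began, along the tool's axes at that moment; what a row does not reach only later rows make up. A row lasts 1/12 s, in which the tool goes at most 41.7 mm and 7.16 degrees, less where a joint would pass 70% of its speed; a pose out of reach is approached as far as the arm can. A call with a gripper value outside its range is refused whole. The fingers move at their own pace and stop on an object; "grip_force" is the grip in N (left out, the last holds). Time passes only in rows, so rows that repeat a pose let the fingers close. It gives the time, the measured TCP pose, the force, the opening and the grip force at its end, in the units of the state.
- bot.get_obs(): the state, without advancing time (a new reading comes with each control period).
- bot.read_camera(name): name is "side" or "top"; returns a dict with "img" (420x560x3 uint8, red, green, blue), "K" (3x3 intrinsics, pixels), "pose" (4x4, takes a point from camera to world coordinates). Camera axes: x right, y down, z forward; pixel columns grow to the right and rows downward; lengths in m; the calibration is good to about 2 mm. A picture is of the moment at which its call begins. There is no depth.
- bot.hand_in(): hands the job in; it is judged then, once.
The state is a dict: "t": time; "q": joint angles; "joint_vel": joint speeds; "joint_torque": joint torques, N m; "eef_pos": TCP position; "tool_rot": TCP orientation; "contact_force": force on the tool from outside, world axes, zero at the start; "torque": the same for the moment, N m; "gripper_width": opening from 0.0 (shut) to 1.0 (fully open); "grasp_force": force on a finger pad.
Only numpy, scipy, OpenCV 4.12 (cv2) and the standard library are available. Lean on these libraries where they do the work, as an engineer would, in place of code of your own. Each camera call takes 0.05 s, during which the arm holds its last target. There are 200 camera calls.

TASK

The black potted cup is stuck down in the aluminium potting nest, held by the nest's four spring plungers. Take the red knockout C-frame by its black handle, bring its foot in under the nest from the open side that faces the tool, find the hole in the nest's floor with the upright rod by feel, and push the rod gently up through it until the cup has clicked over the plunger noses and stands level on them, still in the nest but proud enough to be lifted out later. Then withdraw the C-frame and stand it upright on the worktop, well clear of the nest. The resin has only just set: never touch the cup with the gripper, do not jam the rod hard against the nest or ram the cup, and leave the other things where they are.

Things in the scene. Friction and masses are not known exactly. Their poses are not given: they have to be found in the camera images.
- nest: Fixed nest: aluminium block 150 x 150 mm, z 66 to 105 mm, on two blue side plates at y +-59 to +-73 mm (9 mm high feet out to +-98 mm, screw heads to 14 mm). Origin: on the worktop under the block's centre, z up. A clear tunnel, 118 mm wide, 66 mm high, runs under the block along x. The tool enters from the -x side, which faces it at the start, moving along +x; nothing else is in the way.
- nest_hole (a point): Centre of the round knockout hole in the flat underside of the nest's block, 66 mm above the worktop, on the nest's z axis; cannot be seen from above. Hole 40 mm wide, edge barely broken, straight through the 8 mm thick floor. Axes as the nest's.
- nest_pocket (a point): Centre of the pocket floor (z 74 mm); pocket 115.4 mm wide, 31 mm deep. 4 spring plungers in its wall, round noses 10 mm thick, centred 9 mm over the floor, grip the cup's side. Pushing the cup up past them takes about 6 to 16 N; then they spring in under its edge and the force falls to the cup's weight, 4 to 5 N. Raise it 16 to 20 mm; it then rests on the noses, 14 mm up.
- cup: Black moulded cup full of freshly set resin, with two round bosses in it, 113 mm wide, 30 mm high, 0.38 to 0.54 kg, any yaw. Origin: centre of its flat underside, z up. At the start it lies on the pocket floor, its rim flush with the nest's top.
- knockout_tool: C-frame, 0.52 kg, upright on its foot. Origin: underside of the foot, below the handle; z up, x from the spine to the open mouth. Dark foot: x -106 to 28, 46 wide, 14 mm thick. Red spine: x -106 to -92. Red top arm: x -106 to 15, 26 wide, z 116 to 128 mm. Carried 6 mm over the worktop, its rod passes 10 mm below the nest and its top arm 17 mm above it. Foot meets block when raised 52 mm.
- handle (a point): Middle of the tool's black ribbed square handle, 30 x 30 mm and 44 mm tall, on the tool's z axis, 150 mm above the foot's underside: grip it here from above, across either pair of faces, firmly (40 N or more), for the centre of mass lies some 20 mm towards the spine. Axes as the tool's. Mind the thick hose that hangs over the left of the table, 0.5 m up and more: swing in low.
- rod_middle_setting (a point): Where the top centre of the steel rod is with the rod at mid-slot: on the tool's z axis, 50 mm above the foot's underside. Flat round head 36 mm wide and 8 mm thick on a cone and a 16 mm shank. The rod is clamped in a slot along the tool's x, left at another nest's setting: its true place is 0 to 12 mm from here, towards +x or -x, y right. Not measured, stays fixed: find the hole by feel.
- scraper: Bystander: wooden-handled scraper, 188 mm long, lying at the left. Origin: centre of its underside.
- screwdriver: Bystander: orange screwdriver, 185 mm long, lying at the front left. Origin: centre of its underside.
- hex_keys: Bystander: red folding hex key set, 95 x 38 x 22 mm, lying at the front left. Origin: centre of its underside.
- timer: Bystander: pale timer, 66 x 60 x 24 mm, lying left of the nest. Origin: centre of its underside.
- marker: Bystander: black and blue marker pen, 138 mm long, lying at the left. Origin: centre of its underside.
- beaker: Bystander: white plastic beaker, 69 mm wide, 79 mm high, standing at the left. Origin: centre of its underside.

How it is judged:
On the way, in this order (a step that is already met when the one before it is completed fails the run):
1. the knockout rod has come up through the hole and bears on the cup's underside (contact force between knockout_tool and cup above 1 N and z of knockout_tool in the frame of nest above 0.018 m and horizontal distance between knockout_tool and nest below 0.022 m), for 0.1 s.
2. the rod has pushed the cup up over the plunger noses (z of cup in the frame of nest above 0.0865 m and horizontal distance between knockout_tool and nest below 0.022 m), for 0.1 s.
At the end, for the whole second after the job is handed in: Cup level (0.05 rad) and at rest in the nest, its underside 10.5 to 19 mm above the pocket floor, within 5 mm of the nest's axis; C-frame upright (0.05 rad) and at rest, its foot on the worktop (4 mm), its handle at least 130 mm from the nest's axis (z of cup in the frame of nest between 0.0845 and 0.093 m and horizontal distance between cup and nest below 0.005 m and angle between each of cup, knockout_tool's own z axis and vertical below 0.05 rad and linear speed of each of cup, knockout_tool below 0.02 m/s and height (world z) of knockout_tool below 0.004 m and horizontal distance between knockout_tool and nest above 0.13 m); the robot touches nothing.
It fails at once if the tool is pressed or knocked against the nest with more than 30 N (contact force between knockout_tool and nest above 30 N).
It fails at once if the cup is rammed: the rod bears on it with more than 30 N (contact force between knockout_tool and cup above 30 N).
It fails at once if the gripper touches the cup (contact force between the fingers and cup above 0.5 N).
It fails at once if the cup is thrown out of the pocket or tipped (z of cup in the frame of nest above 0.103 m or angle between cup's own z axis and vertical above 0.2 rad).
It fails at once if a bystander is shifted by more than 25 mm (distance of any of scraper, screwdriver, hex_keys, timer, marker, beaker from where it was at the start of the episode above 0.025 m).
It also fails if it takes over 72 s, if anything falls off the work surface, if the arm or the gripper's body presses on something with over 40 N, if the wrist force passes 120 N, or if a joint passes its speed limit or range.

## Working session

There is one attempt and no reset: what is moved stays moved. The work goes in short steps, Python scripts to look and compute and a tool call to move; the robot and the scene stay as the last step left them, time stands still between calls to the robot, and variables do not carry over. Pictures are saved under pics/ and viewed, at most 10 in all, crops included, and the job is handed in when it is done.

Besides the shell and the picture viewer there is one more tool, called after "Emit:" as a command line: name --argument value ..., lists and objects as JSON in quotes. servo_tool: Moves the arm, as the interface text tells. Its arguments: {"type":"object","properties":{"motion":{"type":"array"},"grip_force":{"type":"number"}},"required":["motion"]}

```bash
mkdir -p pics; ls; python3 - <<'E'
from station import bot
import cv2
o=bot.get_obs(); print(o, bot.tcp_to_grasp)
for n in("top","side"):
    r=bot.read_camera(n); cv2.imwrite(f"pics/{n}0.png",r["img"][...,::-1]); print(n,r["K"].tolist(),r["pose"].round(4).tolist())
E
```

```text
pics
{'t': 0.0, 'q': array([-1.22413855,  0.47779   ,  0.02233016,  1.55646611, -0.01152481,
        1.10927604, -0.08306982]), 'joint_vel': array([ 9.87608476e-04,  2.32560498e-03, -9.11574039e-05,  4.21565640e-04,
        7.27418311e-04, -1.53923938e-03,  8.37469350e-06]), 'joint_torque': array([-7.27586357e-04, -5.96447110e+01,  1.60752274e+00, -2.81181407e+01,
        1.24640384e-02,  9.55233991e-03, -3.04196715e-05]), 'eef_pos': array([0.29623126, 0.60586419, 0.2303261 ]), 'tool_rot': array([-1.51279868e-04,  2.25400661e-01,  9.74265735e-01, -8.93210068e-04]), 'contact_force': array([ 0.15321995, -0.3191779 , -0.36785038]), 'torque': array([-0.03777419, -0.03507689,  0.04372753]), 'grasp_force': 0.0, 'gripper_width': 1.000191947950419} 0.0187
top [[490.6525138624578, 0.0, 279.08669797803105], [0.0, 490.6525138624578, 206.5773468357674], [0.0, 0.0, 1.0]] [[0.0059, -0.9829, 0.1839, 0.328], [-0.9999, -0.0077, -0.0091, 0.1414], [0.0103, -0.1838, -0.9829, 1.24], [0.0, 0.0, 0.0, 1.0]]
side [[391.75995218766326, 0.0, 275.3392740951181], [0.0, 391.75995218766326, 215.97598263912548], [0.0, 0.0, 1.0]] [[0.9912, -0.087, 0.1001, 0.4335], [-0.1317, -0.5542, 0.8219, -0.7039], [-0.016, -0.8278, -0.5607, 0.7041], [0.0, 0.0, 0.0, 1.0]]
```

View pics/top0.png

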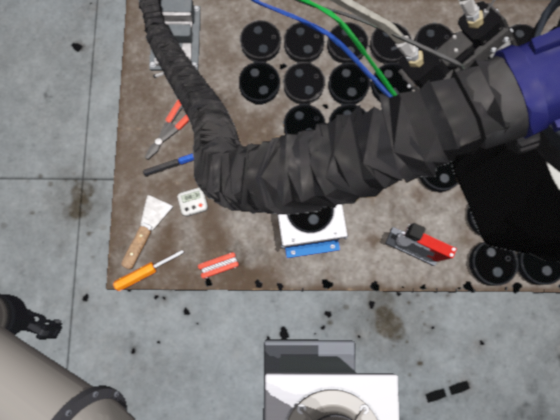

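View pics/side0.png

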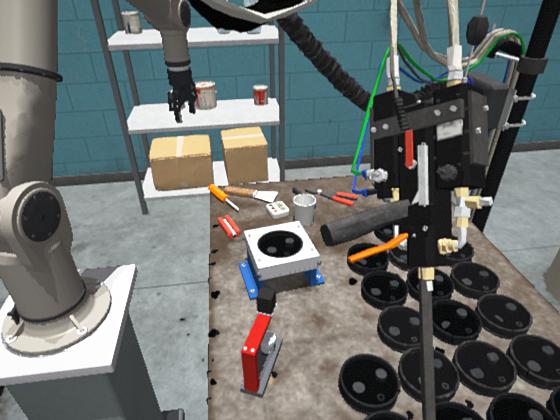

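Top view: the nest is at about (313,222) px and the tool at (418,240), with its handle at (414,230), spine at (450,250) and mouth pointing left towards the nest. Side view: handle at (266,298), nest at (282,247). I'll enlarge both for measuring.

```bash
python3 - <<'E'
import cv2
a=cv2.imread("pics/top0.png")[195:275,270:470]; cv2.imwrite("pics/c1.png",cv2.resize(a,None,fx=4,fy=4,interpolation=cv2.INTER_CUBIC))
a=cv2.imread("pics/side0.png")[215:400,225:345]; cv2.imwrite("pics/c2.png",cv2.resize(a,None,fx=3.2,fy=3.2,interpolation=cv2.INTER_CUBIC))
E
```

```text
(no output)
```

View pics/c1.png

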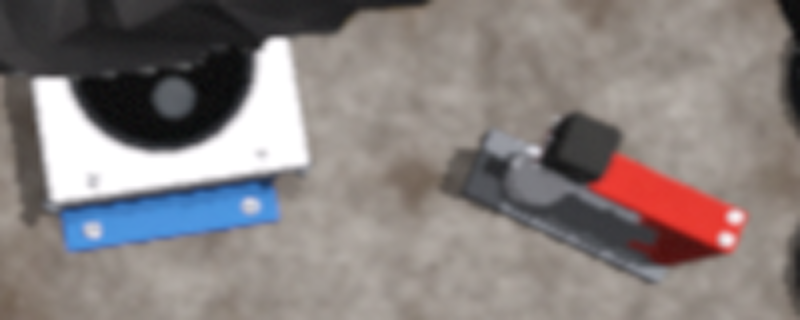

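View pics/c2.png

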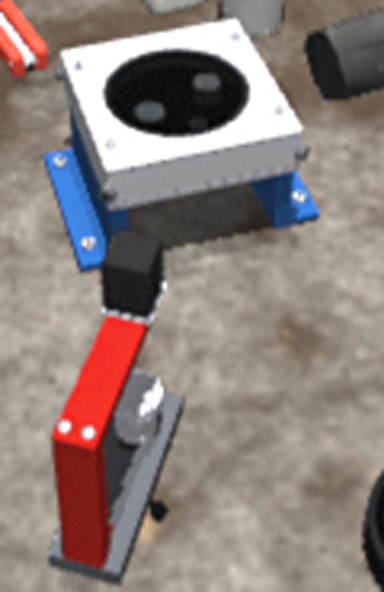

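The enlargements show usable corners: nest top corners (c2 109,180 / 302,133 / 237,18 / 62,52), foot corners and red arm ends of the tool. I'll fit both poses by reprojection.

```bash
cat > fit.py <<'E'
import numpy as np
from station import bot
from scipy.optimize import least_squares
C={n:bot.read_camera(n) for n in("top","side")}
def proj(c,p):
    T=np.linalg.inv(C[c]["pose"]); q=C[c]["K"]@(T[:3,:3]@p+T[:3,3]); return q[:2]/q[2]
def un(c,u):
    s,o=(4,(270,195)) if c=="top" else (3.2,(225,215)); return (np.array(u)+.5)/s-.5+o
nest=[("side",(109,180),(-75,75,105)),("side",(302,133),(-75,-75,105)),("side",(237,18),(75,-75,105)),("side",(62,52),(75,75,105)),
("top",(308,166),(-75,75,105)),("top",(51,205),(75,75,105))]
tool=[("top",(490,130),(28,-23,14)),("top",(467,190),(28,23,14)),("top",(655,278),(-106,23,14)),("top",(746,213),(-106,-13,128)),("top",(727,252),(-106,13,128)),
("side",(53,439),(-106,13,128)),("side",(107,446),(-106,-13,128)),("side",(50,560),(-106,23,14)),("side",(121,573),(-106,-23,14)),("side",(184,398),(28,-23,14)),
("side",(115,232),(15,15,172)),("side",(163,240),(15,-15,172)),("top",(622,128),(-15,-15,172)),("top",(578,110),(15,-15,172))]
def w(p,m):
    c,s=np.cos(p[2]),np.sin(p[2]); m=np.array(m)/1e3
    return np.array([p[0]+c*m[0]-s*m[1],p[1]+s*m[0]+c*m[1],m[2]])
for nm,L,p0 in(("nest",nest,(.55,.08,1.5)),("tool",tool,(.55,-.13,1.2))):
    f=lambda p:np.concatenate([proj(c,w(p,m))-un(c,u) for c,u,m in L])
    r=least_squares(f,p0,loss="soft_l1"); print(nm,r.x.round(4),"\n",f(r.x).reshape(-1,2).round(1).tolist())
E
python3 fit.py
```

```text
nest [0.5356 0.057  1.7167] 
 [[-1.3, -3.2], [-0.1, -0.9], [-0.1, 0.5], [-0.3, -0.4], [0.5, -0.3], [1.1, -1.2]]
tool [ 0.4769 -0.1741  1.1543] 
 [[0.6, -1.0], [-0.4, 0.5], [2.4, 0.5], [1.4, -1.1], [2.2, -0.4], [-0.1, -0.8], [-2.9, 0.4], [-0.2, -1.9], [0.5, 0.1], [-0.2, -1.3], [0.0, -2.1], [-0.0, -1.7], [1.4, 0.4], [-0.2, -0.7]]
```

```bash
sed -i 's/("side",(109,180),(-75,75,105)),//' fit.py; cat >> fit.py <<'E'
    globals()["P_"+nm]=r.x
import cv2
def box(x0,x1,y0,y1,z0,z1):
    v=[(x,y,z) for x in(x0,x1) for y in(y0,y1) for z in(z0,z1)]
    return [(v[i],v[j]) for i in range(8) for j in range(i) if bin(i^j).count("1")==1]
S={"P_nest":box(-75,75,-75,75,66,105)+box(-75,75,98,98,9,9),"P_tool":box(-106,28,-23,23,0,14)+box(-106,15,-13,13,116,128)+box(-15,15,-15,15,128,172)}
out=[]
for c,(s,o,sz) in {"top":(4,(270,195),(800,320)),"side":(3.2,(225,215),(384,592))}.items():
    im=cv2.resize(C[c]["img"][o[1]:o[1]+round(sz[1]/s),o[0]:o[0]+round(sz[0]/s),::-1],sz,interpolation=cv2.INTER_CUBIC)
    for k,L in S.items():
        for a,b in L:
            pts=[((proj(c,w(globals()[k],m))-o+.5)*s-.5).round().astype(int).tolist() for m in(a,b)]
            cv2.line(im,pts[0],pts[1],(0,255,0),1,cv2.LINE_AA)
    out.append(im)
a=cv2.resize(out[0][:,:],(480,192)); a=np.vstack([cv2.resize(out[0][:,:330],(412,400)),cv2.resize(out[0][60:,430:],(308,200))][:1]) if 0 else None
t=np.vstack([out[0][:296,0:330],out[0][24:,430:760]])
cv2.imwrite("pics/ov.png",np.hstack([t,out[1]]))
E
python3 fit.py
```

```text
nest [0.5352 0.0575 1.7097] 
 [[-0.4, -0.9], [-0.1, 0.5], [-0.4, -0.6], [0.1, 0.1], [0.6, -1.2]]
tool [ 0.4769 -0.1741  1.1543] 
 [[0.6, -1.0], [-0.4, 0.5], [2.4, 0.5], [1.4, -1.1], [2.2, -0.4], [-0.1, -0.8], [-2.9, 0.4], [-0.2, -1.9], [0.5, 0.1], [-0.2, -1.3], [0.0, -2.1], [-0.0, -1.7], [1.4, 0.4], [-0.2, -0.7]]
```

View pics/ov.png

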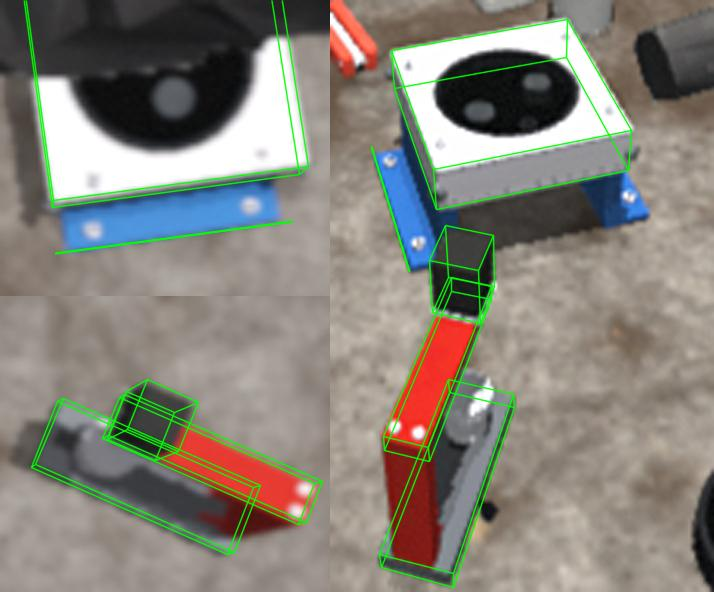

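The overlay fits to within about 3 mm: nest at (0.535, 0.0575), yaw 98°; tool at (0.477, −0.174), yaw 66°. I'll close the gripper across the tool's y faces, which is nearly the robot's radial direction, and swing in low at small radius.

```bash
cat > h.py <<'E'
import numpy as np
from station import bot
from scipy.spatial.transform import Rotation as R
def obs():
    o=bot.get_obs(); w,x,y,z=o["tool_rot"]; return o,np.array(o["eef_pos"]),R.from_quat([x,y,z,w])
def rows(wps,p0=None,r0=None,op=1.0):
    "wps: (x,y,z, world yaw deg of closing axis, number of rows)"
    o,p,r=obs(); p=p if p0 is None else p0; r=r if r0 is None else r0
    for x,y,z,a,n in wps:
        a=np.radians(a); Y=np.array([np.cos(a),np.sin(a),0]); Z=np.array([0,0,-1.]); X=np.cross(Y,Z)
        t=R.from_matrix(np.c_[X,Y,Z]); d=r.inv().apply(np.array([x,y,z])-p); v=np.degrees((r.inv()*t).as_rotvec())/5
        print(n,"x",d.round(4).tolist(),v.round(2).tolist())
E
python3 - <<'E'
from h import *
def P(r,f,z,a,n): 
    f=np.radians(f); return (r*np.cos(f),r*np.sin(f),z,a,n)
rows([P(.6,62,.19,62,1),P(.53,60,.17,60,1),P(.49,57,.16,57,1),P(.47,50,.155,50,1),P(.465,44,.155,44,1),P(.465,37,.155,37,1),P(.465,30,.155,30,1),P(.465,23,.155,23,1),P(.465,16,.155,16,1),P(.465,9,.155,9,1),P(.465,2,.155,2,1),P(.465,-5,.165,-5,1),P(.47,-10,.19,-12,1),P(.48,-15,.21,-18,1),P(.495,-18,.21,-23.9,1),(.477,-.174,.21,-23.9,3)])
E
```

```text
1 x [-0.0203, -0.0751, 0.041] [-0.01, 0.0, 0.39]
1 x [-0.0364, -0.146, 0.061] [-0.01, 0.0, 0.79]
1 x [-0.0592, -0.1884, 0.0711] [-0.01, 0.0, 1.39]
1 x [-0.1132, -0.2186, 0.0761] [-0.01, 0.0, 2.79]
1 x [-0.1586, -0.2377, 0.0761] [-0.01, 0.0, 3.99]
1 x [-0.2107, -0.2603, 0.0761] [-0.01, 0.0, 5.39]
1 x [-0.2596, -0.289, 0.0761] [-0.01, 0.0, 6.79]
1 x [-0.3047, -0.3235, 0.0762] [-0.01, 0.0, 8.19]
1 x [-0.3453, -0.3633, 0.0762] [-0.01, 0.0, 9.59]
1 x [-0.3806, -0.4077, 0.0762] [-0.01, 0.0, 10.99]
1 x [-0.4104, -0.4561, 0.0762] [-0.01, 0.0, 12.39]
1 x [-0.4339, -0.5077, 0.0663] [-0.01, 0.0, 13.79]
1 x [-0.4517, -0.5448, 0.0413] [-0.01, 0.0, 15.19]
1 x [-0.4711, -0.5828, 0.0213] [-0.01, 0.01, 16.39]
1 x [-0.4901, -0.6054, 0.0213] [-0.01, 0.01, 17.57]
3 x [-0.5049, -0.6216, 0.0213] [-0.01, 0.01, 17.57]
```

Emit:
servo_tool --motion '[[[-0.01,-0.035,0.02,0,0,0.2,1],[-0.02,-0.07,0.04,0,0,0.4,1],[-0.028,-0.11,0.05,0,0,0.6,1],[-0.036,-0.146,0.06,0,0,0.8,1],[-0.05,-0.17,0.068,0,0,1.1,1],[-0.06,-0.19,0.071,0,0,1.4,1],[-0.086,-0.204,0.074,0,0,2.1,1],[-0.113,-0.218,0.076,0,0,2.8,1],[-0.136,-0.228,0.076,0,0,3.4,1],[-0.158,-0.238,0.076,0,0,4.0,1],[-0.185,-0.249,0.076,0,0,4.7,1],[-0.211,-0.26,0.076,0,0,5.4,1],[-0.235,-0.274,0.076,0,0,6.1,1],[-0.26,-0.289,0.076,0,0,6.8,1],[-0.282,-0.306,0.076,0,0,7.5,1],[-0.305,-0.323,0.076,0,0,8.2,1],[-0.325,-0.343,0.076,0,0,8.9,1],[-0.345,-0.363,0.076,0,0,9.6,1],[-0.363,-0.385,0.076,0,0,10.3,1],[-0.38,-0.408,0.076,0,0,11.0,1]]]'

```text
t: 1.97
eef_pos: [0.4593, 0.0718, 0.1556]
tool_rot: [0.0, 0.651, 0.759, 0.0]
contact_force: [-0.6, 0.1, -0.2]
gripper_width: 0.998
grasp_force: 0.0
```

```bash
python3 - <<'E'
from h import *
o,p,r=obs(); print(o["t"],p,o["contact_force"],o["q"].round(3),o["joint_torque"].round(1))
def P(r,f,z,a,n): 
    f=np.radians(f); return (r*np.cos(f),r*np.sin(f),z,a,n)
rows([P(.465,5,.155,5,1),P(.465,1,.155,1,1),P(.465,-3,.165,-4,1),P(.465,-7,.18,-9,1),P(.47,-11,.2,-14,1),P(.48,-15,.21,-19,1),P(.495,-18,.21,-23.9,1),(.477,-.174,.205,-23.9,3),(.477,-.174,.136,-23.9,3)])
E
```

```text
1.9667 [0.45929748 0.07175354 0.15557932] [-0.61433908  0.11950528 -0.16598155] [-6.41e-01  2.38e-01  4.06e-01  2.14e+00 -1.32e-01  7.85e-01  2.00e-03] [ -3.1 -35.3   2.2 -21.5   0.1   0.1  -0.2]
1 x [-0.0315, -0.0009, 0.0006] [0.01, -0.0, 0.76]
1 x [-0.0638, -0.0041, 0.0006] [0.01, -0.0, 1.56]
1 x [-0.0957, -0.0096, -0.0094] [0.01, -0.0, 2.56]
1 x [-0.1273, -0.0174, -0.0245] [0.01, -0.0, 3.56]
1 x [-0.1598, -0.0225, -0.0445] [0.01, -0.0, 4.56]
1 x [-0.1943, -0.0256, -0.0545] [0.01, -0.0, 5.56]
1 x [-0.2238, -0.0229, -0.0545] [0.01, -0.01, 6.54]
3 x [-0.2456, -0.02, -0.0495] [0.01, -0.01, 6.54]
3 x [-0.2456, -0.02, 0.0195] [0.01, -0.01, 6.54]
```

Emit:
servo_tool --motion '[[[-0.0315,-0.001,0,0,0,0.8,1],[-0.064,-0.004,0,0,0,1.6,1],[-0.096,-0.01,-0.01,0,0,2.6,1],[-0.127,-0.017,-0.025,0,0,3.6,1],[-0.16,-0.022,-0.045,0,0,4.6,1],[-0.194,-0.025,-0.052,0,0,5.6,1],[-0.224,-0.023,-0.052,0,0,6.54,1],[-0.2456,-0.02,-0.05,0,0,6.54,1],[-0.2456,-0.02,-0.05,0,0,6.54,1],[-0.2456,-0.02,-0.04,0,0,6.54,1],[-0.2456,-0.02,-0.015,0,0,6.54,1],[-0.2456,-0.02,0.007,0,0,6.54,1],[-0.2456,-0.02,0.019,0,0,6.54,1],[-0.2456,-0.02,0.019,0,0,6.54,1]]]'

```text
t: 3.13
eef_pos: [0.4747, -0.1704, 0.1331]
tool_rot: [-0.002, 0.837, 0.547, -0.002]
contact_force: [-0.6, 1.3, -0.1]
gripper_width: 1.0
grasp_force: 0.0
```

```bash
python3 - <<'E'
from h import *
import cv2
o,p,r=obs(); print(o["t"],p,o["contact_force"],o["joint_torque"].round(1))
a=bot.read_camera("top")["img"][190:280,350:480]; b=bot.read_camera("side")["img"][210:400,180:320]
a=cv2.resize(a,None,fx=3,fy=3,interpolation=2); b=cv2.resize(b,None,fx=2.8,fy=2.8,interpolation=2)
im=np.zeros((540,790,3),np.uint8); im[:a.shape[0],:a.shape[1]]=a; im[:b.shape[0],395:395+b.shape[1]]=b[:,:395]; cv2.imwrite("pics/g1.png",im[...,::-1])
E
```

```text
3.1333 [ 0.47474649 -0.17039459  0.13311981] [-0.63242895  1.26278781 -0.13234978] [  0.7 -38.7   6.6 -21.3  -0.2  -0.5   0.2]
```

View pics/g1.png

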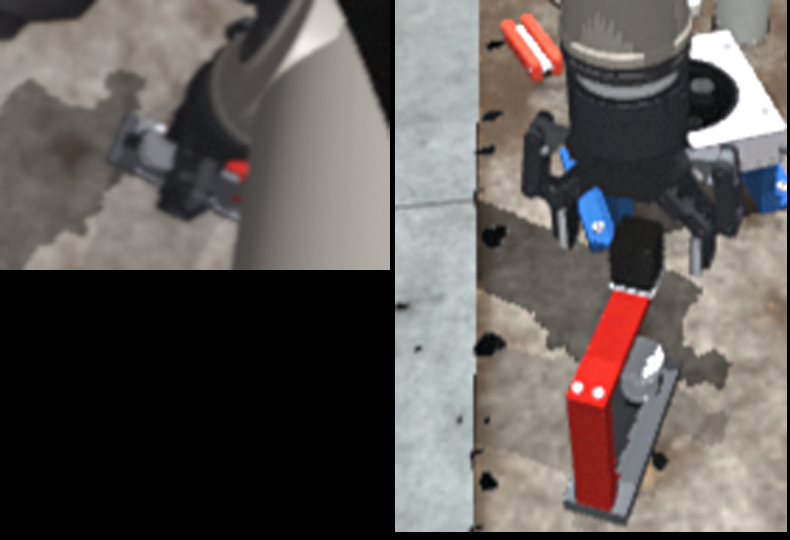

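The picture shows the fingers straddling the black handle centrally (tips at about (565,245) and (697,270), handle at (637,258)). I'll close firmly.

Emit:
servo_tool --motion '[[[0,0,-0.002,0,0,0,0.6],[0,0,-0.002,0,0,0,0.45],[0,0,-0.002,0,0,0,0.3],[0,0,-0.002,0,0,0,0.2],[0,0,-0.002,0,0,0,0.1],[0,0,-0.002,0,0,0,0],[0,0,-0.002,0,0,0,0],[0,0,-0.002,0,0,0,0],[0,0,-0.002,0,0,0,0],[0,0,-0.002,0,0,0,0]]]' --grip_force 100

```text
t: 4.07
eef_pos: [0.4781, -0.1729, 0.1391]
tool_rot: [0.001, 0.838, 0.546, 0.001]
contact_force: [-0.1, 0.6, 6.5]
gripper_width: 0.337
grasp_force: 99.1
```

```bash
python3 fit.py 2>&1 | head -0; python3 - <<'E'
from h import *
o,p,r=obs(); print(o["t"],p,o["contact_force"],o["torque"],o["gripper_width"],o["grasp_force"],r.as_matrix().round(4).tolist())
E
```

```text
4.1667 [ 0.47806257 -0.17289681  0.13911046] [0.18706575 0.06891959 5.37550712] [ 0.1859818   0.05772236 -0.1525736 ] 0.3388556138226935 99.14082884788513 [[0.403, 0.9152, 0.002], [0.9152, -0.403, 0.0], [0.0009, 0.0018, -1.0]]
```

```bash
python3 - <<'E'
from h import *
rows([(.478,-.173,.149,-23.8,2),(.553,-.071,.147,7.96,1)])
E
```

```text
2 x [-0.0001, 0.0, -0.0099] [0.02, -0.01, 0.01]
1 x [0.1235, 0.0275, -0.0077] [0.02, -0.0, -6.35]
```

Emit:
servo_tool --motion '[[[0,0,-0.004,0,0,0,0],[0,0,-0.01,0,0,0,0],[0.01,0.003,-0.01,0,0,-0.6,0],[0.025,0.006,-0.01,0,0,-1.3,0],[0.045,0.011,-0.01,0,0,-2.3,0],[0.065,0.016,-0.01,0,0,-3.4,0],[0.085,0.02,-0.01,0,0,-4.5,0],[0.105,0.024,-0.009,0,0,-5.5,0],[0.118,0.027,-0.008,0,0,-6.1,0],[0.1235,0.0275,-0.008,0,0,-6.35,0],[0.1235,0.0275,-0.008,0,0,-6.35,0],[0.1235,0.0275,-0.008,0,0,-6.35,0]]]'

```text
t: 5.17
eef_pos: [0.551, -0.0715, 0.146]
tool_rot: [-0.0, 0.657, 0.754, -0.001]
contact_force: [0.1, -0.0, -4.7]
gripper_width: 0.334
grasp_force: 98.9
```

```bash
cat > look.py <<'E'
from h import *
import cv2,sys
o,p,r=obs(); print(o["t"],p.round(4),o["contact_force"].round(2),o["torque"].round(2),r.as_matrix().round(3).tolist())
c=bot.read_camera("side"); np.savez("side1.npz",**c)
b=c["img"][190:370,200:350]
cv2.imwrite("pics/%s.png"%sys.argv[1],cv2.resize(b,None,fx=3.3,fy=3.3,interpolation=2)[...,::-1])
E
python3 look.py s2
```

```text
5.1667 [ 0.551  -0.0715  0.146 ] [ 0.12 -0.01 -4.75] [0.03 0.06 0.02] [[-0.137, 0.991, -0.002], [0.991, 0.137, -0.001], [-0.0, -0.002, -1.0]]
```

View pics/s2.png

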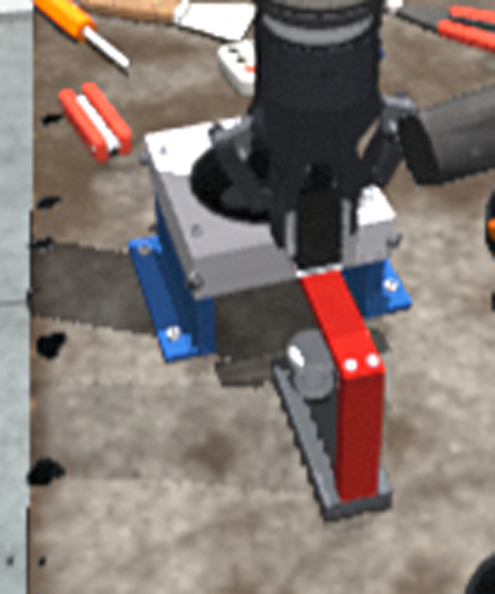

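The side picture shows the tool hanging level in the grip in front of the tunnel, with the rod head visible (left edge at crop u≈288, top v≈330, bottom v≈398). I'll predict the head's outline for several slot settings to get a prior, and check the relative lateral alignment.

```bash
cat > rod.py <<'E'
import numpy as np
d=np.load("side1.npz"); T=np.linalg.inv(d["pose"])
def pr(p):
    q=d["K"]@((T[:3,:3]@np.atleast_2d(p).T)+T[:3,3:]); q=(q[:2]/q[2]).T; return (q-[200,190]+.5)*3.3-.5
def W(x,y,a,m):
    m=np.atleast_2d(m)/1e3; c,s=np.cos(a),np.sin(a); return np.c_[x+c*m[:,0]-s*m[:,1],y+s*m[:,0]+c*m[:,1],m[:,2]]
a=np.radians(97.9); th=np.linspace(0,6.28,90)
for s in(-12,-6,0,6,12):
    e=pr(W(.551,-.0715,a,np.c_[s+18*np.cos(th),18*np.sin(th),57+0*th])); print(s,"L %.0f R %.0f top %.0f bot %.0f"%(*[e[:,0].min(),e[:,0].max()],e[:,1].min(),e[:,1].max()), "underside bot %.0f"%pr(W(.551,-.0715,a,np.c_[s+18*np.cos(th),18*np.sin(th),49+0*th]))[:,1].max())
m=[(-106,13,135),(-106,-13,135),(-106,23,21),(-106,-23,21),(28,23,21),(-106,23,7),(-106,-23,7)]
print(pr(W(.551,-.0715,a,m)).round().tolist())
m=[(-75,75,105),(-75,-75,105),(75,75,105),(-75,75,66),(-75,-75,66)]
print(pr(W(.5352,.0575,1.7097,m)).round().tolist())
import cv2
im=d["img"][230:350,245:325]; im=cv2.resize(im,None,fx=5,fy=5,interpolation=2)
cv2.imwrite("pics/rod.png",im[...,::-1])
E
python3 rod.py
```

```text
-12 L 292 R 345 top 333 bot 372 underside bot 380
-6 L 289 R 342 top 327 bot 365 underside bot 374
0 L 287 R 339 top 321 bot 359 underside bot 367
6 L 284 R 336 top 316 bot 353 underside bot 361
12 L 282 R 333 top 310 bot 347 underside bot 355
[[348.0, 374.0], [390.0, 365.0], [329.0, 503.0], [396.0, 487.0], [270.0, 355.0], [328.0, 517.0], [395.0, 501.0]]
[[189.0, 257.0], [393.0, 217.0], [145.0, 134.0], [192.0, 298.0], [390.0, 258.0]]
```

View pics/rod.png

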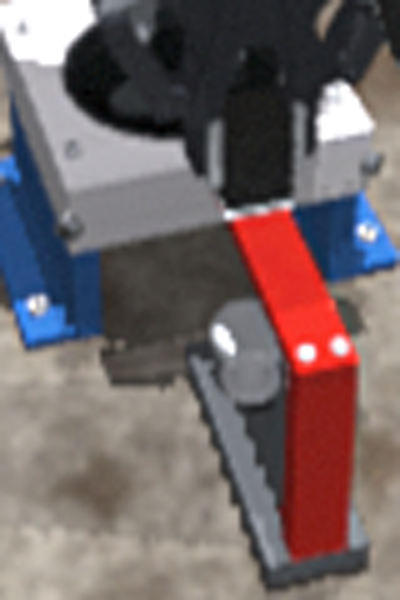

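```bash
cat > sil.py <<'E'
import numpy as np,cv2
from scipy.optimize import minimize
d=np.load("side1.npz"); T=np.linalg.inv(d["pose"]); K=d["K"]; O=np.array([245,230]); S=5
def pr(p):
    q=K@(T[:3,:3]@p.T+T[:3,3:]); return ((q[:2]/q[2]).T-O+.5)*S-.5
im=cv2.resize(d["img"][230:350,245:325],None,fx=S,fy=S,interpolation=cv2.INTER_CUBIC).astype(int)
def fitsil(mask,boxes,p0,r0,zl):
    def ren(p):
        m=np.zeros(mask.shape,np.uint8); c,s=np.cos(p[2]),np.sin(p[2]); 
        for x0,x1,y0,y1,z0,z1 in boxes:
            v=np.array([(x,y,z) for x in(x0,x1) for y in(y0,y1) for z in(z0,z1)],float); v[:,2]+=v[:,0]*p[3]; v/=1e3
            h=cv2.convexHull(pr(np.c_[p[0]+c*v[:,0]-s*v[:,1],p[1]+s*v[:,0]+c*v[:,1],v[:,2]+zl]).astype(np.float32))
            cv2.fillConvexPoly(m,(h*16).astype(np.int32),1,shift=4)
        return m
    def cost(p):
        m=ren(p)[r0:]; k=mask[r0:]; return 1-(m&k).sum()/(m|k).sum()
    b=min((minimize(cost,np.array(p0)+q,method="Nelder-Mead",options=dict(initial_simplex=np.array(p0)+q+np.vstack([np.zeros(4),np.diag([.006,.006,.06,.03])]),maxiter=300)) for q in(0,np.array([-.003,-.003,.03,0]),np.array([.003,-.006,-.03,.01]))),key=lambda r:r.fun)
    return b.x.round(4),round(b.fun,4)
red=((im[...,0]>100)&(im[...,1]<60)&(im[...,2]<60)).astype(np.uint8); red2=((im[...,0]>2*im[...,1])&(im[...,0]>60)).astype(np.uint8)
B=[(-106,15,-13,13,116,128),(-106,-92,-13,13,14,128)]
for zl in(.007,.004):
  for k in(red,red2): print(zl,fitsil(k,B,(.551,-.0715,1.709,0),240,zl))
E
python3 sil.py
```

```text
0.007 (array([ 0.5532, -0.0693,  1.6579,  0.049 ]), np.float64(0.1777))
0.007 (array([ 0.5515, -0.0705,  1.6807,  0.0331]), np.float64(0.0949))
0.004 (array([ 0.5543, -0.0645,  1.6591,  0.0773]), np.float64(0.1722))
0.004 (array([ 0.5521, -0.0689,  1.6778,  0.0206]), np.float64(0.0928))
```

Emit:
servo_tool --motion '[[[0.005,0.001,0,0,0,0,0],[0.015,0.002,0,0,0,0,0],[0.028,0.002,0,0,0,0,0],[0.042,0.002,0,0,0,0,0],[0.056,0.002,0,0,0,0,0],[0.07,0.002,0,0,0,0,0],[0.084,0.002,0,0,0,0,0],[0.098,0.002,0,0,0,0,0],[0.112,0.002,0,0,0,0,0],[0.124,0.002,0,0,0,0,0],[0.133,0.002,0,0,0,0,0],[0.136,0.002,0,0,0,0,0],[0.136,0.002,0,0,0,0,0],[0.136,0.002,0,0,0,0,0]]]'

```text
t: 6.38
eef_pos: [0.5351, 0.0635, 0.1463]
tool_rot: [0.0, 0.656, 0.754, -0.0]
contact_force: [0.3, -0.0, -5.9]
gripper_width: 0.338
grasp_force: 98.9
```

```bash
cat > st.py <<'E'
from h import *
N=np.array([.5352,.0575]); a=1.7097; A=np.array([[np.cos(a),np.sin(a)],[-np.sin(a),np.cos(a)]])
o,p,r=obs(); m=r.as_matrix()
print("t",round(o["t"],2),"nest xy mm",(A@(p[:2]-N)*1e3).round(1),"z",round(p[2]*1e3,1),"F nest",(A@o["contact_force"][:2]).round(1),o["contact_force"][2].round(1),"M nest",(A@o["torque"][:2]).round(2),"yaw",np.degrees(np.arctan2(m[1,1],m[0,1])).round(2),"tilt",m[2,:2].round(3))
E
python3 st.py
```

```text
t 6.38 nest xy mm [ 6.  -0.7] z 146.3 F nest [-0.1 -0.3] -5.9 M nest [-0.01 -0.08] yaw 7.96 tilt [-0.  0.]
```

Emit:
servo_tool --motion '[[[0,0,-0.003,0,0,0,0],[0,0,-0.006,0,0,0,0],[0,0,-0.008,0,0,0,0],[0,0,-0.009,0,0,0,0],[0,0,-0.01,0,0,0,0],[0,0,-0.0105,0,0,0,0],[0,0,-0.011,0,0,0,0],[0,0,-0.011,0,0,0,0]]]'

```text
t: 7.05
eef_pos: [0.5351, 0.0641, 0.1573]
tool_rot: [-0.0, 0.656, 0.755, 0.0]
contact_force: [-0.0, 0.1, -5.2]
gripper_width: 0.336
grasp_force: 98.9
```

```bash
python3 st.py
```

```text
t 7.05 nest xy mm [ 6.6 -0.8] z 157.3 F nest [0.1 0. ] -5.2 M nest [ 0.05 -0.08] yaw 7.99 tilt [0. 0.]
```

Emit:
servo_tool --motion '[[[0,0,-0.0005,0,0,0,0],[0,0,-0.001,0,0,0,0],[0,0,-0.0015,0,0,0,0],[0,0,-0.002,0,0,0,0],[0,0,-0.002,0,0,0,0]]]'

```text
t: 7.47
eef_pos: [0.5351, 0.0641, 0.1594]
tool_rot: [0.0, 0.656, 0.755, 0.0]
contact_force: [-0.4, 0.1, -5.7]
gripper_width: 0.339
grasp_force: 98.9
```

```bash
python3 st.py
```

```text
t 7.47 nest xy mm [ 6.6 -0.9] z 159.4 F nest [0.2 0.3] -5.7 M nest [ 0.02 -0.12] yaw 7.99 tilt [0. 0.]
```

Emit:
servo_tool --motion '[[[0,0,-0.0005,0,0,0,0],[0,0,-0.001,0,0,0,0],[0,0,-0.0015,0,0,0,0],[0,0,-0.002,0,0,0,0],[0,0,-0.002,0,0,0,0]]]'

```text
t: 7.88
eef_pos: [0.5351, 0.0642, 0.1614]
tool_rot: [0.0, 0.656, 0.755, 0.0]
contact_force: [-0.3, 0.3, -4.9]
gripper_width: 0.337
grasp_force: 98.9
```

```bash
python3 st.py
```

```text
t 7.88 nest xy mm [ 6.6 -0.9] z 161.4 F nest [0.3 0.3] -4.9 M nest [-0.   -0.13] yaw 7.99 tilt [0. 0.]
```

Emit:
servo_tool --motion '[[[0,0,-0.0005,0,0,0,0],[0,0,-0.001,0,0,0,0],[0,0,-0.0015,0,0,0,0],[0,0,-0.002,0,0,0,0],[0,0,-0.002,0,0,0,0]]]'

```text
t: 8.3
eef_pos: [0.535, 0.0641, 0.1631]
tool_rot: [0.0, 0.656, 0.755, -0.0]
contact_force: [1.4, 0.2, -8.1]
gripper_width: 0.341
grasp_force: 98.9
```

```bash
python3 st.py
```

```text
t 8.3 nest xy mm [ 6.6 -0.7] z 163.1 F nest [ 0.  -1.4] -8.1 M nest [-0.19 -0.07] yaw 7.99 tilt [-0. -0.]
```

Emit:
servo_tool --motion '[[[0,0.0003,0,0,0,0,0],[0,0.0006,-0.0003,0,0,0,0],[0,0.0006,-0.0006,0,0,0,0],[0,0.0006,-0.001,0,0,0,0],[0,0.0006,-0.001,0,0,0,0]]]'

```text
t: 8.72
eef_pos: [0.5351, 0.0642, 0.1637]
tool_rot: [-0.0, 0.656, 0.755, -0.001]
contact_force: [1.6, 0.9, -15.1]
gripper_width: 0.339
grasp_force: 99.2
```

```bash
python3 st.py
```

```text
t 8.72 nest xy mm [ 6.6 -0.8] z 163.7 F nest [ 0.7 -1.8] -15.1 M nest [-0.22 -0.17] yaw 7.99 tilt [-0.    -0.001]
```

Emit:
servo_tool --motion '[[[0,0,-0.0002,0,0,0,0],[0,0,-0.0004,0,0,0,0],[0,0,-0.0006,0,0,0,0],[0,0,-0.0006,0,0,0,0]]]'

```text
t: 9.05
eef_pos: [0.5351, 0.0642, 0.1647]
tool_rot: [-0.0, 0.656, 0.755, -0.0]
contact_force: [-0.5, -0.6, -14.2]
gripper_width: 0.338
grasp_force: 99.3
```

```bash
python3 st.py
```

```text
t 9.05 nest xy mm [ 6.6 -0.9] z 164.7 F nest [-0.5  0.6] -14.2 M nest [ 0.1  -0.12] yaw 7.99 tilt [ 0.    -0.001]
```

Emit:
servo_tool --motion '[[[0,0,-0.0004,0,0,0,0],[0,0,-0.0008,0,0,0,0],[0,0,-0.0012,0,0,0,0],[0,0,-0.0016,0,0,0,0],[0,0,-0.002,0,0,0,0],[0,0,-0.0024,0,0,0,0],[0,0,-0.0028,0,0,0,0],[0,0,-0.0032,0,0,0,0],[0,0,-0.0036,0,0,0,0],[0,0,-0.004,0,0,0,0]]]'

```text
t: 9.88
eef_pos: [0.536, 0.0642, 0.1693]
tool_rot: [0.0, 0.656, 0.755, 0.0]
contact_force: [-0.3, -0.4, -11.5]
gripper_width: 0.337
grasp_force: 99.5
```

```bash
python3 st.py
```

```text
t 9.88 nest xy mm [ 6.6 -1.7] z 169.3 F nest [-0.3  0.3] -11.5 M nest [ 0.13 -0.07] yaw 7.99 tilt [0.    0.001]
```

Emit:
servo_tool --motion '[[[0,0,-0.0004,0,0,0,0],[0,0,-0.0008,0,0,0,0],[0,0,-0.0012,0,0,0,0],[0,0,-0.0016,0,0,0,0],[0,0,-0.002,0,0,0,0],[0,0,-0.0024,0,0,0,0],[0,0,-0.0028,0,0,0,0],[0,0,-0.0032,0,0,0,0],[0,0,-0.0036,0,0,0,0],[0,0,-0.004,0,0,0,0],[0,0,-0.0044,0,0,0,0],[0,0,-0.0048,0,0,0,0]]]'

```text
t: 10.88
eef_pos: [0.5355, 0.0642, 0.1738]
tool_rot: [-0.0, 0.656, 0.755, -0.0]
contact_force: [0.0, 0.4, -9.4]
gripper_width: 0.341
grasp_force: 100.0
```

```bash
python3 st.py
```

```text
t 10.88 nest xy mm [ 6.6 -1.2] z 173.8 F nest [ 0.4 -0.1] -9.4 M nest [ 0.12 -0.14] yaw 7.99 tilt [ 0. -0.]
```

Emit:
servo_tool --motion '[[[0,0,-0.0004,0,0,0,0],[0,0,-0.0008,0,0,0,0],[0,0,-0.0012,0,0,0,0],[0,0,-0.0016,0,0,0,0],[0,0,-0.002,0,0,0,0],[0,0,-0.0025,0,0,0,0],[0,0,-0.003,0,0,0,0],[0,0,-0.0035,0,0,0,0],[0,0,-0.004,0,0,0,0],[0,0,-0.0045,0,0,0,0],[0,0,-0.005,0,0,0,0],[0,0,-0.0055,0,0,0,0],[0,0,-0.006,0,0,0,0],[0,0,-0.006,0,0,0,0],[0,0,-0.006,0,0,0,0]]]'

```text
t: 12.13
eef_pos: [0.5356, 0.0642, 0.1797]
tool_rot: [-0.0, 0.656, 0.755, -0.0]
contact_force: [-0.1, 0.3, -8.3]
gripper_width: 0.342
grasp_force: 100.3
```

```bash
python3 st.py; python3 look.py s3
```

```text
t 12.13 nest xy mm [ 6.6 -1.4] z 179.7 F nest [0.3 0. ] -8.3 M nest [-0.02 -0.12] yaw 7.99 tilt [ 0. -0.]
12.1333 [0.5356 0.0642 0.1797] [-0.08  0.31 -8.27] [ 0.13 -0.    0.05] [[-0.139, 0.99, -0.0], [0.99, 0.139, 0.0], [0.0, -0.0, -1.0]]
```

View pics/s3.png

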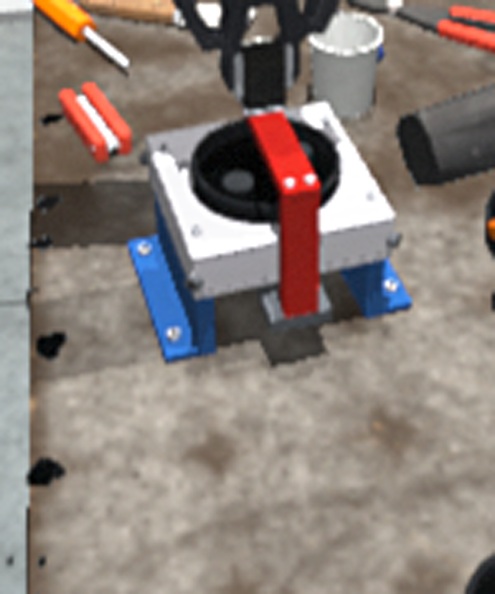

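The cup now stands proud of the nest (rim ellipse at u 192–340, v 115–220) and the force is down to the cup's weight. One more millimetre, then I lower and check that the cup stays on the noses.

Emit:
servo_tool --motion '[[[0,0,-0.0005,0,0,0,0],[0,0,-0.001,0,0,0,0],[0,0,-0.001,0,0,0,0],[0,0,-0.0005,0,0,0,0],[0,0,0.0,0,0,0,0],[0,0,0.0005,0,0,0,0],[0,0,0.001,0,0,0,0],[0,0,0.002,0,0,0,0],[0,0,0.003,0,0,0,0],[0,0,0.004,0,0,0,0],[0,0,0.005,0,0,0,0],[0,0,0.006,0,0,0,0],[0,0,0.006,0,0,0,0]]]'

```text
t: 13.27
eef_pos: [0.5358, 0.0643, 0.1738]
tool_rot: [0.0, 0.656, 0.755, 0.0]
contact_force: [-0.7, 1.0, -4.4]
gripper_width: 0.337
grasp_force: 100.3
```

```bash
python3 st.py
```

```text
t 13.27 nest xy mm [ 6.6 -1.6] z 173.8 F nest [1.1 0.6] -4.4 M nest [ 0.03 -0.12] yaw 7.99 tilt [0. 0.]
```

The load is down to the tool's own weight at z 0.174, so the cup is resting on the noses. Next I lower out of the hole.

Emit:
servo_tool --motion '[[[0,0,0.001,0,0,0,0],[0,0,0.003,0,0,0,0],[0,0,0.005,0,0,0,0],[0,0,0.007,0,0,0,0],[0,0,0.009,0,0,0,0],[0,0,0.011,0,0,0,0],[0,0,0.013,0,0,0,0],[0,0,0.015,0,0,0,0],[0,0,0.017,0,0,0,0],[0,0,0.019,0,0,0,0],[0,0,0.021,0,0,0,0],[0,0,0.023,0,0,0,0],[0,0,0.025,0,0,0,0],[0,0,0.027,0,0,0,0],[0,0,0.0275,0,0,0,0],[0,0,0.0275,0,0,0,0]]]'

```text
t: 14.6
eef_pos: [0.5355, 0.0642, 0.146]
tool_rot: [-0.0, 0.656, 0.755, -0.0]
contact_force: [-0.4, -0.5, -5.5]
gripper_width: 0.338
grasp_force: 100.4
```

```bash
python3 st.py
```

```text
t 14.6 nest xy mm [ 6.6 -1.3] z 146.0 F nest [-0.4  0.5] -5.5 M nest [ 0.01 -0.16] yaw 7.99 tilt [-0. -0.]
```

Emit:
servo_tool --motion '[[[-0.004,0,0,0,0,0,0],[-0.012,0,0,0,0,0,0],[-0.024,0,0,0,0,0,0],[-0.038,0,0,0,0,0,0],[-0.052,0,0,0,0,0,0],[-0.067,0,0,0,0,0,0],[-0.082,0,0,0,0,0,0],[-0.097,0,0,0,0,0,0],[-0.112,0,0,0,0,0,0],[-0.128,0,0,0,0,0,0],[-0.144,0,0,0,0,0,0],[-0.16,0,0,0,0,0,0],[-0.175,0,0,0,0,0,0],[-0.186,0,0,0,0,0,0],[-0.191,0,0,0,0,0,0],[-0.192,0,0,0,0,0,0],[-0.192,0,0,0,0,0,0]]]'

```text
t: 16.02
eef_pos: [0.5622, -0.126, 0.1461]
tool_rot: [-0.0, 0.656, 0.754, 0.0]
contact_force: [0.0, 0.1, -4.8]
gripper_width: 0.336
grasp_force: 100.4
```

Emit:
servo_tool --motion '[[[0,0,0.001,0,0,0,0],[0,0,0.002,0,0,0,0],[0,0,0.003,0,0,0,0],[0,0,0.004,0,0,0,0],[0,0,0.005,0,0,0,0],[0,0,0.006,0,0,0,0],[0,0,0.0065,0,0,0,0],[0,0,0.007,0,0,0,0],[0,0,0.007,0,0,0,0]]]'

```text
t: 16.77
eef_pos: [0.5624, -0.1258, 0.1392]
tool_rot: [-0.0, 0.656, 0.755, 0.0]
contact_force: [-0.9, 0.7, -4.0]
gripper_width: 0.34
grasp_force: 101.0
```

```bash
python3 st.py
```

```text
t 16.77 nest xy mm [-185.3   -1.5] z 139.2 F nest [0.8 0.8] -4.0 M nest [ 0.13 -0.24] yaw 7.99 tilt [ 0. -0.]
```

Emit:
servo_tool --motion '[[[0,0,0.0005,0,0,0,0],[0,0,0.001,0,0,0,0],[0,0,0.0013,0,0,0,0],[0,0,0.0013,0,0,0,0]]]'

```text
t: 17.1
eef_pos: [0.5627, -0.1257, 0.1391]
tool_rot: [-0.0, 0.656, 0.755, 0.0]
contact_force: [-2.6, 2.9, 7.0]
gripper_width: 0.337
grasp_force: 102.5
```

```bash
python3 st.py
```

```text
t 17.1 nest xy mm [-185.2   -1.9] z 139.1 F nest [3.2 2.2] 7.0 M nest [ 1.24 -0.52] yaw 8.0 tilt [0.001 0.001]
```

Emit:
servo_tool --motion '[[[0,0,-0.001,0,0,0,0],[0,0,-0.001,0,0,0,0.36],[0,0,-0.001,0,0,0,0.45],[0,0,-0.001,0,0,0,0.6],[0,0,-0.001,0,0,0,0.8],[0,0,-0.001,0,0,0,1],[0,0,-0.001,0,0,0,1],[0,0,-0.001,0,0,0,1],[0,0,-0.001,0,0,0,1],[0,0,-0.004,0,0,0,1],[0,0,-0.015,0,0,0,1],[0,0,-0.03,0,0,0,1],[0,0,-0.045,0,0,0,1],[0,0,-0.06,0,0,0,1],[0,0,-0.075,0,0,0,1],[0,0,-0.085,0,0,0,1],[0,0,-0.085,0,0,0,1],[0,0,-0.085,0,0,0,1]]]'

```text
t: 18.6
eef_pos: [0.5626, -0.1259, 0.2235]
tool_rot: [0.0, 0.656, 0.755, 0.0]
contact_force: [-0.1, 0.6, -0.7]
gripper_width: 1.0
grasp_force: 0.0
```

```bash
python3 st.py; python3 look.py s4
```

```text
t 18.6 nest xy mm [-185.5   -1.7] z 223.5 F nest [ 0.6 -0. ] -0.7 M nest [-0.03 -0.03] yaw 8.0 tilt [-0.     0.001]
18.6 [ 0.5626 -0.1259  0.2235] [-0.06  0.57 -0.73] [ 0.04 -0.03 -0.04] [[-0.139, 0.99, 0.001], [0.99, 0.139, 0.0], [-0.0, 0.001, -1.0]]
```

View pics/s4.png

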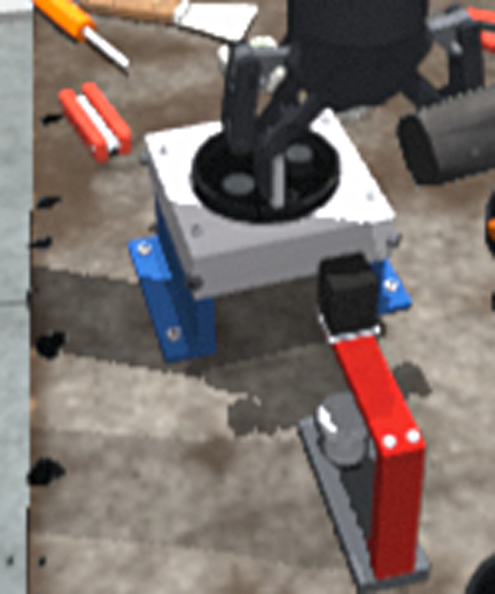

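The picture shows the C-frame upright on its foot (handle at (347,292), spine at (397,510)) and clear of the nest. The cup stands level and proud in the nest, with its rim at u 192–340, and the open gripper is clear above. I'm handing in.

```bash
python3 -c "
from station import bot
print(bot.hand_in())"
```

```text
the job is handed in; nothing more can be done
None
```

The job is handed in, but no verdict came back: by the force readings and the last picture, the cup stands level on the plunger noses in the nest, and the C-frame stands upright on the worktop about 185 mm from the nest's axis, with the gripper clear.

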